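# Lock down the crank bread slicer and bring its carriage back

### The job

Get the hand-crank bread slicer on the counter ready for the first loaf: flip the lock lever of its suction foot over past upright until it snaps across to its other side, then push the carriage back by its upright post, all the way to its stop at the lever end. Just push with the fingertips, without taking hold of anything; do not lift the slicer or shove it along the counter, and leave the loaf, bun, tongs, jar and dish around it where they are.

Things in the scene. Friction and masses are not known exactly. Their poses are not given: they have to be found in the camera images.
- slicer: Hand-crank bread slicer, white casting, round steel blade, 6 kg, loose on rubber feet. Origin at counter height under the base's middle, z up; its -x end is the lever end, roughly facing the robot. Base: x -150 to 150 mm, y -140 to 100, top 50 mm high; round suction foot, 46 high, out to x -206. All tall parts (to 245 mm; plate, blade, gear housing, crank) have x over -140 and y over 10 mm.
- lever (a joint): Lock lever, rad; turns about the slicer's x axis at lever_pivot. 0 = unlocked, leaning 42 deg from upright to the slicer's +y; 0.733 = upright; 1.466 = locked, leaning 42 deg to -y against its stop. A spring drives it away from upright to the side it is on, so it snaps over once past upright; about 5 N across the tip starts it, less nearer upright.
- lever_pivot (a point): Pivot of the lock lever, 228 mm from the slicer's origin towards -x and 30 mm above the counter; its axes are the slicer's.
- lever_tip (a point): Centre of the lever's round black end bar, 68 mm from the pivot; the bar is 18 mm thick, 40 mm long along the slicer's x, on a steel arm 18 mm wide and 9 mm thick. 80 mm above the counter at either side, 98 mm when upright. Behind it (+x) the suction foot's boss ends 18 mm short of the pivot and is at most 47 mm high. Nothing stands above the lever.
- carriage (a joint): Place of the sliding carriage along the slicer's x, m. 0 = at its stop at the lever end (where it must end), 0.16 = far stop. Starts at 0.05 to 0.09. About 2 N of friction; stays where it is left.
- push_post (a point): On the axis of the carriage's upright black post, 99 mm above the counter. Post 20 mm thick, from 62 to 136 mm high, with a 26 mm cap on top; at the slicer's y -122 mm, x = carriage - 138 mm. Beside it towards +x and -y all is free above 65 mm; towards +y, in line with it, the aluminium pusher wall (8 mm thick, 132 mm high) begins 14 mm from the post's axis.
- loaf: Loaf of bread, 220 x 90 x 90 mm, lying on the counter on the slicer's -y side; origin at its underside. Leave it.
- bun: Round bun, 80 mm wide, 48 mm high, on the counter in front of the slicer on its -y side; origin at its underside. Leave it.
- tongs: Steel bread tongs, 240 x 55 x 15 mm, lying on the counter in front of the slicer on its +y side; origin at the underside of the middle. Leave them.
- seed_jar: Amber glass jar with a steel cap, 84 mm across, 130 mm high, on the left; origin at its underside. Leave it.
- coin_dish: White dish, 130 mm across, 35 mm high, on the left; origin at its underside. Leave it.

How it is judged:
On the way, in this order (a step that is already met when the one before it is completed fails the run):
1. the lock lever has snapped over to the locked side (value of joint lever above 1.38 rad), for 0.2 s.
2. the carriage is back at its stop at the lever end (value of joint carriage below 0.008 m), for 0.2 s.
At the end, for the whole second after the job is handed in: The lock lever rests on its locked side (within 0.09 rad of its stop), the carriage is within 8 mm of its stop at the lever end, and the slicer stands flat and still within 25 mm of where it stood (value of joint lever above 1.38 rad and value of joint carriage below 0.008 m and distance of slicer from where it was at the start of the episode below 0.025 m and angle between slicer's own z axis and vertical below 0.03 rad and linear speed of slicer below 0.01 m/s); the robot touches nothing.
It fails at once if the slicer is shoved along the counter by more than 25 mm, or lifted (distance of slicer from where it was at the start of the episode above 0.025 m or height (world z) of slicer above 0.012 m or angle between slicer's own z axis and vertical above 0.08 rad).
It fails at once if the loaf, bun, tongs, jar or dish is moved by more than 30 mm or picked up (distance of any of loaf, bun, tongs, seed_jar, coin_dish from where it was at the start of the episode above 0.03 m).
It fails at once if the lever's end bar or the carriage's post is taken between the fingers instead of being pushed (distance between the grasp point and lever_tip below 0.014 m or (horizontal distance between the grasp point and push_post below 0.012 m and height (world z) of the grasp point below 0.145 m)).
It also fails if it takes over 51 s, if anything falls off the work surface, if the arm or the gripper's body presses on something with over 40 N, if the wrist force passes 120 N, or if a joint passes its speed limit or range.

### The arm

A 6-joint arm with a two-finger parallel gripper is mounted at the origin on the work surface. World frame = base frame: x ahead of the robot, y to its left, z up, the work surface at z = 0. Lengths are in m, angles in rad, forces in N, time in s.
With the tool pointing down it reaches from about 0.325 to 0.875 m from the base axis. Payload 4.4 kg.
Tool frame: the origin (TCP) lies at the very end of the fingers, on their centre line; the grasp point (between the pads) lies 19 mm behind it (robot.pinch_z is the distance from the TCP to the grasp point, in m); z points along the fingers, y is the direction in which the jaws open and shut (so a half turn about z gives the same grasp; the last joint's range is limited). The gripper opens to 85 mm and grips with 20 to 120 N. Pads are 22 mm wide; open, the fingers measure 114 mm over their backs; the gripper's body (76 mm by 85 mm) begins 54 mm behind the grasp point. The pads swing forward as they close: fully open they stand 13 mm farther back than shut.
Start: joints at [-0.15, 0.207, 1.542, -0, 1.393, -0.15], TCP at [0.575, -0, 0.231] pointing down, gripper open.
Joint ranges: [-2.73, 2.73], [-0.86, 2.22], [0.23, 2.46], [-1.11, 4.25], [0.08, 2.63], [-2.82, 2.82]. Speed limits (rad/s): [2.79, 2.79, 3.14, 3.14, 3.14, 3.14].

### API

Orientations are given as a unit quaternion [x, y, z, w].
In Python, from plant import robot, imaging gives the robot as it stands. The module is installed in compiled form; this text tells all that it offers.
- The arm moves only by the tool play_rows, never from a script. Its argument "deltas" is a list of rows, each a list of 7 numbers: the gripper command: -1 is shut, 1 is fully open, values between are in proportion, then the shift along the tool's x, y, z normalised to -1 to 1, where 1 is 0.6 m, then the turn, a rotation vector about the tool's x, y, z normalised to -1 to 1, where 1 is 45 degrees. A call has 1 to 10 rows; each row is the pose to reach, as a shift and turn from the pose measured when the call began, along the tool's axes at that moment; what a row does not reach only later rows make up. A row lasts 1/12 s, in which the tool goes at most 41.7 mm and 7.16 degrees, less where a joint would pass 70% of its speed; a pose out of reach is approached as far as the arm can. A call with a number of a shift or a turn outside -1 to 1 is refused whole. A call with a gripper value outside its range is refused whole. The fingers move at their own pace and stop on an object; "squeeze" is the grip in N (left out, the last holds). Time passes only in rows, so rows that repeat a pose let the fingers close. It gives the time, the measured TCP pose, the force and the opening at its end, in the units of the state.
- robot.get_state(): the state, without advancing time (a new reading comes with each control period).
- imaging.read_camera(name): name is "scene" or "side" or "wrist"; returns (picture, depth): 400x640x3 uint8, red, green, blue; 400x640 float32, m along the optical axis (not along the pixel's ray), 0 where there is no reading.
- imaging.camera_params(name): a dict with "intrinsics" (3x3 intrinsics, pixels), "R" (3x3) and "t" (3): a world point X has camera coordinates R X + t; the wrist camera has in their place "mount" (4x4, takes a point from camera to tool coordinates, whose origin is the TCP and whose axes are the flange's). Camera axes: x right, y down, z forward; pixel columns grow to the right and rows downward; lengths in m; the calibration is good to about 2 mm. A picture is of the moment at which its call begins: read the wrist's pose just before it. camera_params takes no time and is no camera call.
- robot.sign_off(): hands the job in, once; it reports no verdict.
The state is a dict: "time_s": time; "qpos": joint angles; "joint_velocities": joint speeds; "joint_torque": joint torques, N m; "ee_pos": TCP position; "ee_rot": TCP orientation; "wrist_force": force on the tool from outside, world axes, zero at the start; "moment": the same for the moment, N m; "opening": finger opening in m.
Only numpy, scipy, OpenCV 4.12 (cv2) and the standard library are available. Lean on these libraries where they do the work, as an engineer would, in place of code of your own. Each camera call takes 0.05 s, during which the arm holds its last target.

## Working session

There is one attempt and no reset: what is moved stays moved. The work goes in short steps, Python scripts to look and compute and a tool call to move; the robot and the scene stay as the last step left them, time stands still between calls to the robot, and variables do not carry over. Pictures are saved under pics/ and viewed, and the job is handed in when it is done.

Besides the shell and the picture viewer there is one more tool, called after "Call:" in YAML: its name, and indented under it one key for each argument. play_rows: Moves the arm, as the interface text tells. Scaled input: -1 to 1 covers 0.6 m each way for a shift and 45 degrees each way for a turn. Its arguments: {"type":"object","properties":{"deltas":{"type":"array","items":{"type":"array","items":{"type":"number"}}},"squeeze":{"type":"number"}},"required":["deltas"]}

```bash
mkdir -p pics; python3 - <<'E'
from plant import robot, imaging
import numpy as np, cv2
s=robot.get_state(); print(s['time_s'],s['ee_pos'],s['ee_rot'],s['opening'],robot.pinch_z)
for n in ['scene','side','wrist']:
    p,d=imaging.read_camera(n); cv2.imwrite(f'pics/{n}0.png',p[:,:,::-1]); np.savez(f'pics/{n}0.npz',p=p,d=d)
    print(n,{k:np.round(v,4).tolist() for k,v in imaging.camera_params(n).items()}, (d>0).mean())
print(robot.get_state()['time_s'])
E
```

```text
0.0 [5.74228730e-01 1.05930365e-04 2.30079132e-01] [ 7.07091264e-01  7.07121314e-01 -6.98422081e-04 -9.51204536e-04] 0.08557065966968742 0.0187
scene {'intrinsics': [[449.8524, 0.0, 316.6753], [0.0, 449.8524, 194.198], [0.0, 0.0, 1.0]], 'R': [[-0.5357, 0.8442, -0.0147], [0.733, 0.4564, -0.5044], [-0.4191, -0.281, -0.8634]], 't': [0.206, -0.4413, 1.6986]} 0.996
side {'intrinsics': [[387.5018, 0.0, 322.5749], [0.0, 387.5018, 196.319], [0.0, 0.0, 1.0]], 'R': [[0.9243, -0.3811, 0.0216], [-0.2161, -0.5691, -0.7934], [0.3146, 0.7286, -0.6084]], 't': [-0.4779, 0.2892, 0.8275]} 0.9960078125
wrist {'intrinsics': [[279.8732, 0.0, 317.1578], [0.0, 279.8732, 201.4729], [0.0, 0.0, 1.0]], 'mount': [[0.001, -0.9555, -0.2949, 0.0754], [1.0, 0.0008, 0.0007, -0.0002], [-0.0004, -0.2949, 0.9555, -0.1429], [0.0, 0.0, 0.0, 1.0]]} 0.99596875
0.15
```

View pics/scene0.png

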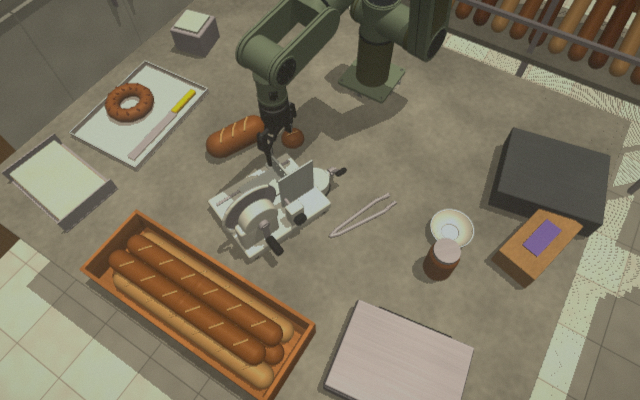

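View pics/side0.png

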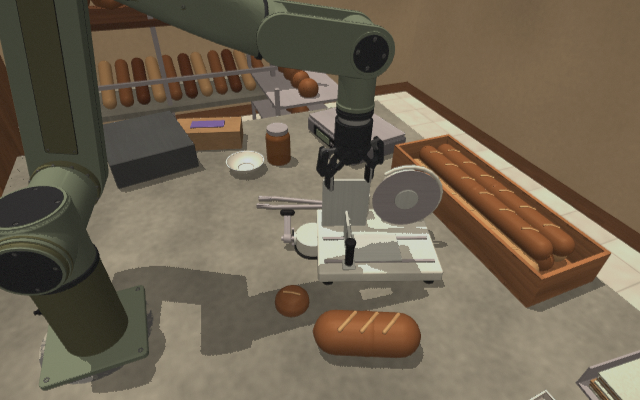

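View pics/wrist0.png

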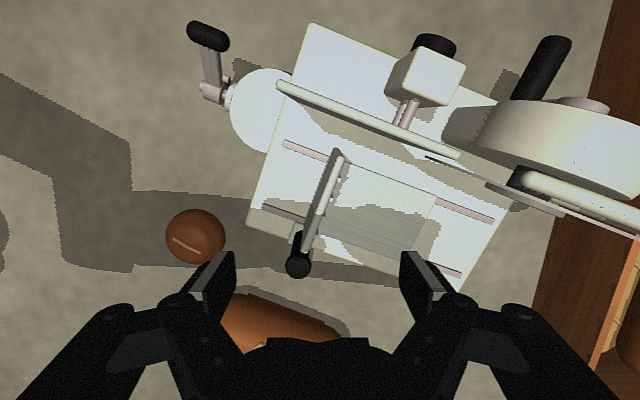

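Wrist view: lever bar at (208,36), leaning to the slicer's +y; post cap at about (298,265); slicer x runs right and slightly down. Side view: bar at (288,212), post top at (350,242). I'll measure those, and the base's yaw.

```bash
cat > h.py <<'E'
import numpy as np, cv2
from scipy.spatial.transform import Rotation as Rn
from plant import robot, imaging
def cam(name,pos=None,rot=None):
    c=imaging.camera_params(name); K=np.array(c['intrinsics'])
    if name=='wrist':
        T=np.eye(4);T[:3,:3]=Rn.from_quat(rot).as_matrix();T[:3,3]=pos
        M=np.linalg.inv(T@np.array(c['mount'])); return K,M[:3,:3],M[:3,3]
    return K,np.array(c['R']),np.array(c['t'])
def ray(C,uv):
    K,R,t=C; uv=np.atleast_2d(uv); d=np.c_[uv,np.ones(len(uv))]@np.linalg.inv(K).T
    return -R.T@t, d@R
def dep(C,uv,z):
    o,d=ray(C,uv); return o+d*np.asarray(z).reshape(-1,1)
def plane(C,uv,h):
    o,d=ray(C,uv); return o+d*((h-o[2])/d[:,2:3])
def tri(C1,u1,C2,u2):
    P1=C1[0]@np.c_[C1[1],C1[2]];P2=C2[0]@np.c_[C2[1],C2[2]]
    X=cv2.triangulatePoints(P1,P2,np.array(u1,float).reshape(2,1),np.array(u2,float).reshape(2,1));return (X[:3]/X[3]).ravel()
def proj(C,X):
    p=C[0]@(C[1]@np.asarray(X)+C[2]); return p[:2]/p[2]
def cloud(C,d):
    v,u=np.mgrid[0:400,0:640]; return dep(C,np.c_[u.ravel(),v.ravel()],d.ravel()).reshape(400,640,3)
E
python3 - <<'E'
from h import *
POS=[5.74228730e-01,1.05930365e-04,2.30079132e-01];ROT=[7.07091264e-01,7.07121314e-01,-6.98422081e-04,-9.51204536e-04]
D={n:np.load(f'pics/{n}0.npz') for n in ['scene','side','wrist']}
C={n:cam(n,POS,ROT) for n in D}
cl={n:cloud(C[n],D[n]['d']) for n in D}
def blob(n,box):
    u0,v0,u1,v1=box; p=D[n]['p'][v0:v1,u0:u1]; m=p.max(2)<60
    nn,l,st,ce=cv2.connectedComponentsWithStats(m.astype(np.uint8)); 
    for i in range(1,nn):
        if st[i,4]<15: continue
        k=np.zeros((400,640),bool);k[v0:v1,u0:u1]=l==i
        X=cl[n][k]; print(n,st[i],ce[i]+[u0,v0],'med',np.median(X,0).round(4),'ztop',np.percentile(X[:,2],[5,50,95]).round(4))
blob('wrist',(180,10,240,60));blob('wrist',(280,225,320,285))
blob('side',(275,203,300,222));blob('side',(338,232,362,272))
blob('scene',(325,160,350,182));blob('scene',(260,155,300,185))
# base top plane
for n in ['wrist','side']:
    X=cl[n].reshape(-1,3);P=D[n]['p'].reshape(-1,3).astype(int)
    k=(abs(X[:,2]-.05)<.006)&(P.min(1)>90)&(P.max(1)-P.min(1)<50)&(X[:,0]<.9)&(X[:,0]>.4)&(X[:,1]>-.25)&(X[:,1]<.3)
    img=k.reshape(400,640).astype(np.uint8)*255; cv2.imwrite(f'pics/base_{n}.png',img)
    nn,l,st,ce=cv2.connectedComponentsWithStats(img);i=1+st[1:,4].argmax()
    Q=X[(l==i).ravel()]; r=cv2.minAreaRect((Q[:,:2]*1000).astype(np.float32)); print(n,r,np.median(Q[:,2]),cv2.boxPoints(r))
E
```

```text
wrist [  6  11  44  31 859] [207.64144354  36.11990687] med [0.4748 0.1434 0.0879] ztop [0.083  0.0879 0.0902]
wrist [  5   5  27  49 763] [297.82699869 259.23328965] med [ 0.5545 -0.0589  0.135 ] ztop [0.0762 0.135  0.137 ]
side [ 5  6 15  7 81] [286.79012346 211.75308642] med [0.4707 0.1391 0.0857] ztop [0.0789 0.0857 0.0883]
side [  7   6  11  28 233] [349.36909871 250.71244635] med [ 0.5502 -0.073   0.1132] ztop [0.0696 0.1132 0.1353]
scene [10  8 11  8 42] [340.35714286 171.66666667] med [0.4781 0.1471 0.089 ] ztop [0.0829 0.089  0.0936]
scene [ 6  0  6 11 44] [268.88636364 159.70454545] med [ 0.564  -0.0597  0.1011] ztop [0.0724 0.1011 0.2538]
wrist ((635.6439208984375, 16.210494995117188), (238.44537353515625, 359.11328125), 70.18821716308594) 0.050083197227300896 [[ 426.3067    -35.098137]
 [ 764.1645   -156.81291 ]
 [ 844.98114    67.51913 ]
 [ 507.12335   189.2339  ]]
side ((633.1885986328125, 10.426727294921875), (241.83433532714844, 357.7568664550781), 69.43726348876953) 0.04834145890597563 [[ 423.2368    -39.95862 ]
 [ 758.20026  -165.61456 ]
 [ 843.1404     60.812073]
 [ 508.17694   186.46802 ]]
```

```bash
python3 -c "
import cv2,numpy as np
a=cv2.imread('pics/side0.png')[180:300,260:460];b=cv2.imread('pics/wrist0.png')[10:300,180:520]
a=cv2.resize(a,None,fx=4,fy=4);cv2.imwrite('pics/sidez.png',a);cv2.imwrite('pics/wristz.png',cv2.resize(b,None,fx=2,fy=2))"
```

```text
(no output)
```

View pics/sidez.png

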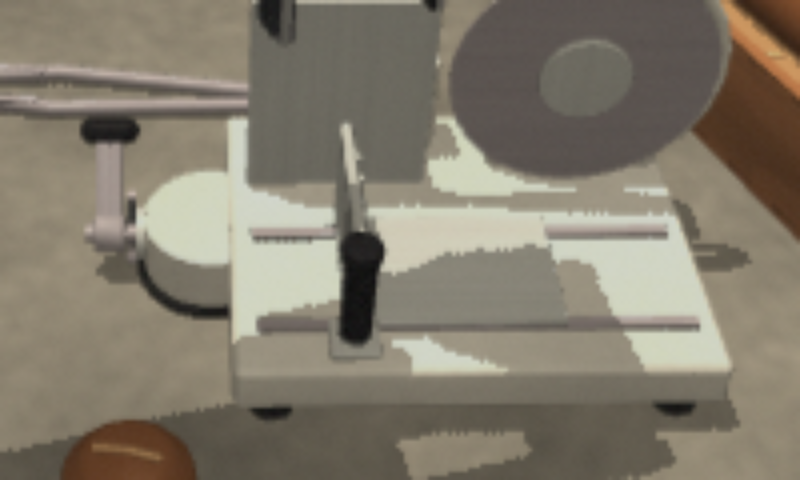

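View pics/wristz.png

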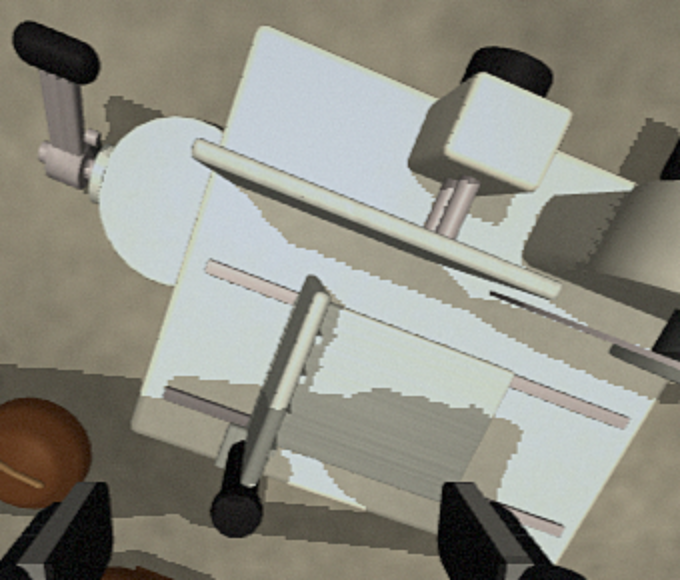

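View pics/base_wrist.png

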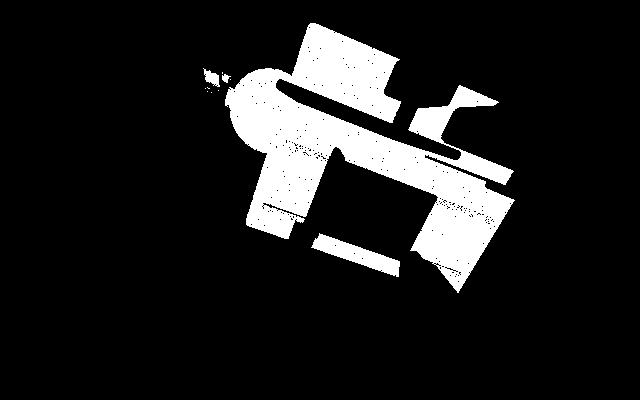

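```bash
python3 - <<'E'
from h import *
POS=[5.74228730e-01,1.05930365e-04,2.30079132e-01];ROT=[7.07091264e-01,7.07121314e-01,-6.98422081e-04,-9.51204536e-04]
C={n:cam(n,POS,ROT) for n in ['scene','side','wrist']}
m=cv2.imread('pics/base_wrist.png',0)>0; d=np.load('pics/wrist0.npz')['d']; m=m&True
# edges from mask: lever-end edge rows; -y edge columns
left=[(np.where(m[v])[0].min(),v) for v in list(range(32,66))+list(range(168,215))]
bot=[(u,np.where(m[:,u])[0].max()) for u in list(range(258,286))+list(range(320,395))]
top=[(u,np.where(m[:,u])[0].min()) for u in range(322,392)]
def fit(px):
    X=plane(C['wrist'],np.array(px,float),.05)[:,:2]; 
    for _ in range(3):
        vx,vy,x,y=cv2.fitLine(X.astype(np.float32),cv2.DIST_HUBER,0,1e-4,1e-4).ravel(); n=np.array([-vy,vx]); r=(X-[x,y])@n; X=X[abs(r)<.002] if (abs(r)<.002).sum()>8 else X
    return np.array([x,y]),np.array([vx,vy]),len(X)
for nm,p in (('left',left),('bot',bot),('top',top)):
    q,v,k=fit(p); print(nm,q.round(4),v.round(4),np.degrees(np.arctan2(v[1],v[0])).round(2),k)
pl,vl,_=fit(left);pb,vb,_=fit(bot);pt,vt,_=fit(top)
def inter(p,v,q,w): a=np.linalg.solve(np.c_[v,-w],q-p);return p+a[0]*v
cb=inter(pl,vl,pb,vb);ct=inter(pl,vl,pt,vt);print('corners',cb,ct,np.linalg.norm(ct-cb))
ex=vb if vb[0]>0 else -vb; ey=np.array([-ex[1],ex[0]])
org=cb+.15*ex+.14*ey; print('origin',org,'yaw',np.degrees(np.arctan2(ex[1],ex[0])))
def loc(X): return np.array([(X[:2]-org)@ex,(X[:2]-org)@ey,X[2]]).round(4)
tip=tri(C['wrist'],(207.6,36.1),C['side'],(286.8,211.8)); tip2=tri(C['wrist'],(207.6,36.1),C['scene'],(340.4,171.7))
print('tip',tip,loc(tip),tip2,loc(tip2), 'plane',loc(plane(C['wrist'],[(207.6,36.1)],.083)[0]))
cap=tri(C['wrist'],(297.5,267),C['side'],(350,242)); print('cap',cap,loc(cap),'plane',loc(plane(C['wrist'],[(297.5,267)],.136)[0]))
for L in ((-.228,.0455,.0805),(-.228,-.0455,.0805),(-.228,0,.03)): print(L, org+L[0]*ex+L[1]*ey)
# others
d=np.load('pics/side0.npz')['d']; 
for nm,uv in (('bun',(292,300)),('loaf',(366,333)),('loafL',(318,333)),('loafR',(417,333))): print(nm,loc(plane(C['side'],[uv],.03)[0]))
E
```

```text
left [0.5232 0.0527] [0.3497 0.9369] 69.53 81
bot [ 0.5961 -0.0956] [ 0.9365 -0.3506] -20.52 103
top [0.6142 0.1483] [ 0.9364 -0.3509] -20.55 70
corners [ 0.4835986  -0.05347889] [0.5656867  0.16647363] 0.23477131
origin [0.6731584  0.02505176] yaw -20.52187
tip [0.47195418 0.14559063 0.07948086] [-0.2307  0.0424  0.0795] [0.47343265 0.14481619 0.08223722] [-0.229   0.0421  0.0822] plane [-0.2293  0.042   0.083 ]
cap [ 0.55421547 -0.06581412  0.1308946 ] [-0.0795 -0.1268  0.1309] plane [-0.0795 -0.1239  0.136 ]
(-0.228, 0.0455, 0.0805) [0.47557834 0.14759305]
(-0.228, -0.0455, 0.0805) [0.44367692 0.06236805]
(-0.228, 0, 0.03) [0.45962763 0.10498055]
bun [-0.2108 -0.2066  0.03  ]
loaf [-0.0548 -0.2927  0.03  ]
loafL [-0.1545 -0.2908  0.03  ]
loafR [ 0.0518 -0.2947  0.03  ]
```

Fit agrees with the text: the base corners are inset about 2.6 mm by rounding, so the origin is ≈ (0.670, 0.0235) at yaw −20.5°. The tip is at slicer (−0.228, 0.045), z 0.08, and the carriage ≈ 0.061. First move: clear of the tall parts, turn the tool to line up with the slicer, and shut the fingers.

Call:
play_rows:
  deltas:
    - [-1, 0.03, -0.08, 0, 0, 0, 0.15]
    - [-1, 0.06, -0.16, 0, 0, 0, 0.3]
    - [-1, 0.098, -0.264, 0, 0, 0, 0.456]
    - [-1, 0.098, -0.264, 0, 0, 0, 0.456]
    - [-1, 0.098, -0.264, 0, 0, 0, 0.456]
    - [-1, 0.098, -0.264, 0, 0, 0, 0.456]
    - [-1, 0.098, -0.264, 0, 0, 0, 0.456]
    - [-1, 0.098, -0.264, 0, 0, 0, 0.456]
  squeeze: 20

```text
time_s: 0.82
ee_pos: [0.4175, 0.0585, 0.2313]
ee_rot: [0.822, 0.57, 0.0, 0.0]
wrist_force: [-0.7, -0.6, -0.4]
opening: 0.0
```

Tool x is now the slicer's +y and tool y its +x. I'll check the lever with a second wrist view.

```bash
cat >> h.py <<'E'
ex=np.array([.9365,-.3506]);ey=np.array([.3506,.9365]);org=np.array([.6698,.0235])
def loc(X): X=np.asarray(X);return np.array([(X[:2]-org)@ex,(X[:2]-org)@ey,X[2]]).round(4)
def snap(n,tag):
    s=robot.get_state();p,d=imaging.read_camera(n);cv2.imwrite(f'pics/{n}_{tag}.png',p[:,:,::-1]);C=cam(n,s['ee_pos'],s['ee_rot']);return s,p,d,C
def goto(s,L):
    R=Rn.from_quat(s['ee_rot']).as_matrix();w=np.r_[org+L[0]*ex+L[1]*ey,L[2]]
    print('shift',(R.T@(w-s['ee_pos'])/.6).round(4))
E
python3 - <<'E'
from h import *
s,p,d,C=snap('wrist','a');print('tcp',loc(s['ee_pos']))
m=(p.max(2)<60).astype(np.uint8);n,l,st,ce=cv2.connectedComponentsWithStats(m);cl=cloud(C,d)
for i in range(1,n):
    if st[i,4]>60: print(st[i],ce[i].round(1),loc(np.median(cl[l==i],0)),loc(plane(C,[ce[i]],.082)[0]))
goto(s,(-.230,.10,.18));goto(s,(-.23,.10,.066))
E
```

```text
tcp [-0.2486 -0.0557  0.2313]
[536   0  59  30 977] [564.   10.9] [-0.0412  0.1033  0.1013] [-0.0258  0.1098  0.082 ]
[319  79  41  19 695] [339.4  88. ] [-0.2277  0.0442  0.0883] [-0.2271  0.0449  0.082 ]
[353  91  46  28 157] [369.1 100.7] [-0.1871  0.0374  0.0062] [-0.1976  0.0332  0.082 ]
[510 114  94   1  94] [556.5 114. ] [-0.1067  0.0204  0.2008] [-0.01    0.0209  0.082 ]
[586 118  54   3 135] [614.1 119.1] [-0.0077  0.0163  0.1324] [0.0489 0.0161 0.082 ]
[351 148  23  21  69] [359.9 157.5] [-0.1936 -0.0334  0.0066] [-0.2041 -0.0225  0.082 ]
[   68   229   500   171 43192] [316.7 347.3] [-0.2498 -0.044   0.3098] [-0.249  -0.2693  0.082 ]
[ 453  232   55   48 1221] [481.  256.4] [-0.0818 -0.1172  0.1215] [-0.058  -0.1373  0.082 ]
[    0   270   116   130 10653] [ 49.2 330.5] [-0.5694 -0.2282  0.0943] [-0.5897 -0.2427  0.082 ]
shift [0.2595 0.0309 0.0855]
shift [0.2595 0.0309 0.2755]
```

View pics/wrist_a.png

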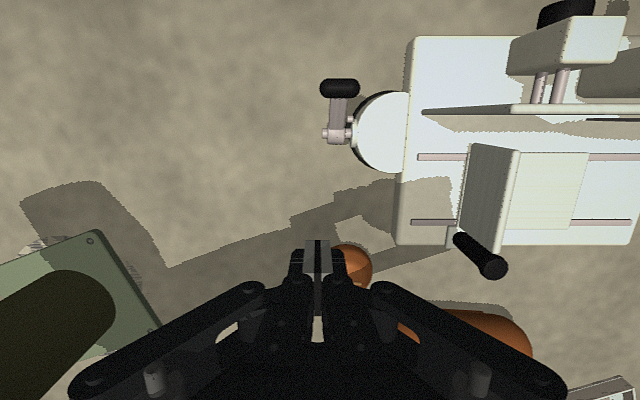

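Slicer is square in the image; lever bar at (339,88), confirmed at slicer (−0.227, 0.045). Going over to its +y side, then down.

Call:
play_rows:
  deltas:
    - [-1, 0.065, 0.008, 0, 0, 0, 0]
    - [-1, 0.13, 0.016, 0, 0, 0, 0]
    - [-1, 0.195, 0.024, 0, 0, 0, 0]
    - [-1, 0.26, 0.031, 0, 0, 0, 0]
    - [-1, 0.26, 0.031, 0.06, 0, 0, 0]
    - [-1, 0.26, 0.031, 0.12, 0, 0, 0]
    - [-1, 0.26, 0.031, 0.18, 0, 0, 0]
    - [-1, 0.26, 0.031, 0.23, 0, 0, 0]
    - [-1, 0.26, 0.031, 0.272, 0, 0, 0]
    - [-1, 0.26, 0.031, 0.272, 0, 0, 0]

```text
time_s: 1.7
ee_pos: [0.4858, 0.1966, 0.0617]
ee_rot: [0.822, 0.569, -0.006, -0.002]
wrist_force: [-0.9, -1.5, -0.5]
opening: -0.0001
```

```bash
python3 - <<'E'
from h import *
s,p,d,C=snap('side','b');print('tcp',loc(s['ee_pos']),s['wrist_force'])
goto(s,(-.230,.03,.066));goto(s,(-.23,.0,.066))
cv2.imwrite('pics/side_bz.png',cv2.resize(p[100:300,200:460,::-1],None,fx=3,fy=3))
E
```

```text
tcp [-0.233   0.0975  0.0617] [-0.8922373  -1.46148832 -0.54575656]
shift [-0.1126  0.0051 -0.0065]
shift [-0.1626  0.0052 -0.0061]
```

View pics/side_bz.png

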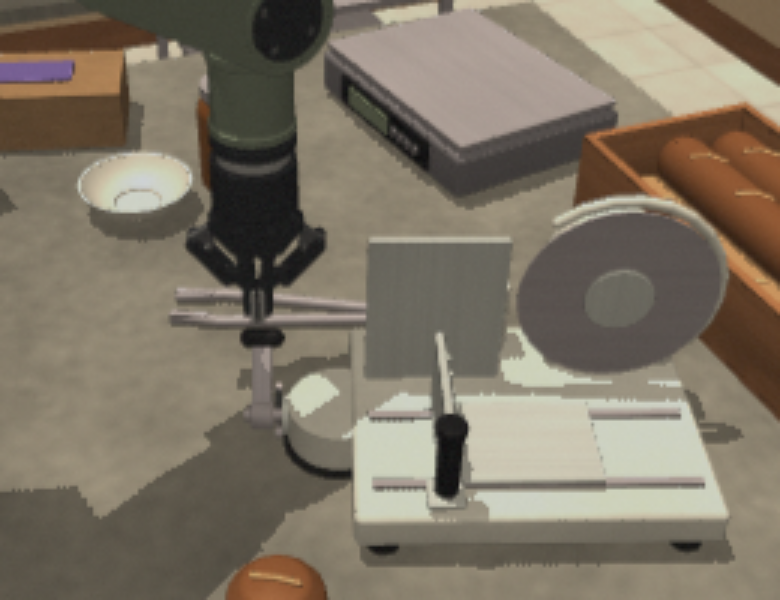

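Fingertips stand just behind the bar (about (262,320) in the crop). Pushing across now.

Call:
play_rows:
  deltas:
    - [-1, -0.02, 0.004, -0.005, 0, 0, 0]
    - [-1, -0.038, 0.004, -0.006, 0, 0, 0]
    - [-1, -0.05, 0.004, -0.006, 0, 0, 0]
    - [-1, -0.062, 0.004, -0.006, 0, 0, 0]
    - [-1, -0.074, 0.004, -0.006, 0, 0, 0]
    - [-1, -0.086, 0.004, -0.006, 0, 0, 0]
    - [-1, -0.098, 0.004, -0.006, 0, 0, 0]
    - [-1, -0.11, 0.004, -0.006, 0, 0, 0]
    - [-1, -0.12, 0.004, -0.006, 0, 0, 0]
    - [-1, -0.12, 0.004, -0.006, 0, 0, 0]

```text
time_s: 2.58
ee_pos: [0.4659, 0.128, 0.0704]
ee_rot: [0.822, 0.569, -0.002, -0.001]
wrist_force: [1.3, 1.5, 0.6]
opening: 0.0002
```

```bash
python3 - <<'E'
from h import *
s,p,d,C=snap('side','c');print('tcp',loc(s['ee_pos']),s['wrist_force'])
cv2.imwrite('pics/side_cz.png',cv2.resize(p[100:300,200:460,::-1],None,fx=3,fy=3))
E
```

```text
tcp [-0.2275  0.0264  0.0704] [1.26031061 1.48944824 0.5664144 ]
```

View pics/side_cz.png

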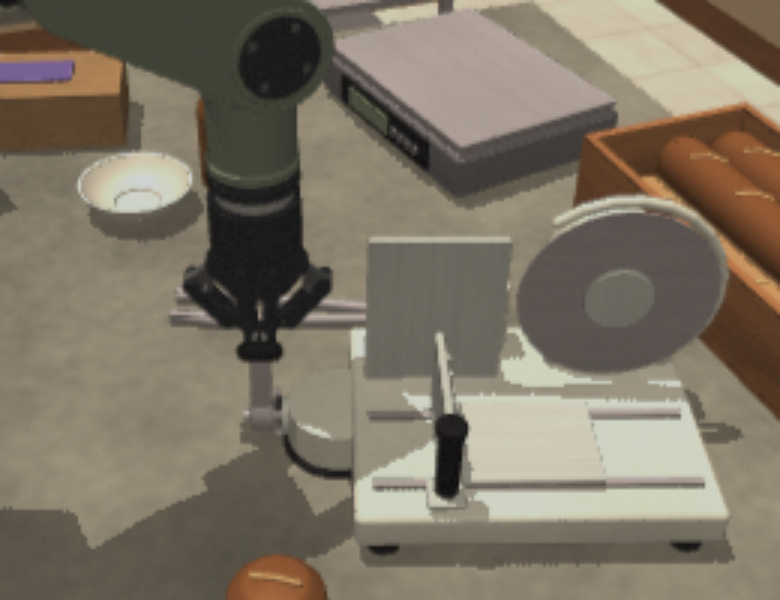

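Lever is riding up (bar now at (260,350) in the crop). Continuing past upright.

Call:
play_rows:
  deltas:
    - [-1, -0.012, 0, 0, 0, 0, 0]
    - [-1, -0.022, 0, 0, 0, 0, 0]
    - [-1, -0.032, 0, 0, 0, 0, 0]
    - [-1, -0.042, 0, 0, 0, 0, 0]
    - [-1, -0.05, 0, 0, 0, 0, 0]
    - [-1, -0.05, 0, 0, 0, 0, 0]
    - [-1, -0.05, 0, 0, 0, 0, 0]

```text
time_s: 3.22
ee_pos: [0.4544, 0.0997, 0.0695]
ee_rot: [0.823, 0.568, -0.003, -0.001]
wrist_force: [-0.4, 0.3, -0.0]
opening: -0.0001
```

```bash
python3 - <<'E'
from h import *
s,p,d,C=snap('side','d');print('tcp',loc(s['ee_pos']),s['wrist_force'])
cv2.imwrite('pics/side_dz.png',cv2.resize(p[100:300,200:460,::-1],None,fx=3,fy=3))
E
```

```text
tcp [-0.2284 -0.0041  0.0695] [-0.40359047  0.26633505 -0.03261869]
```

View pics/side_dz.png

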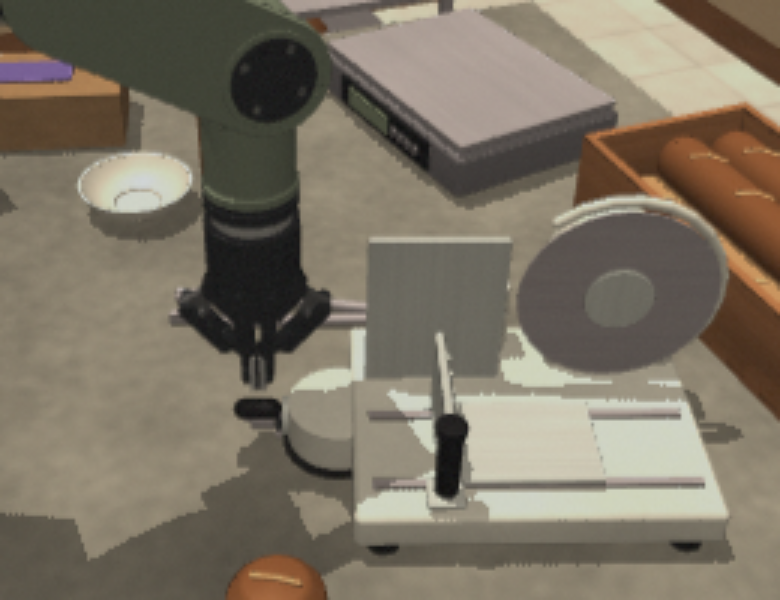

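Lever has snapped over to −y: its bar is at about (258,408) in the crop, clear of the fingers. Now up, over to the −y side, and turn −90° in two halves so that the narrow side pushes the post.

Call:
play_rows:
  deltas:
    - [-1, 0, 0, -0.06, 0, 0, 0]
    - [-1, 0, 0, -0.12, 0, 0, 0]
    - [-1, 0, 0, -0.18, 0, 0, -0.15]
    - [-1, 0, 0, -0.22, 0, 0, -0.3]
    - [-1, -0.07, 0, -0.22, 0, 0, -0.45]
    - [-1, -0.14, 0, -0.22, 0, 0, -0.6]
    - [-1, -0.21, 0, -0.22, 0, 0, -0.75]
    - [-1, -0.21, 0, -0.22, 0, 0, -0.9]
    - [-1, -0.21, 0, -0.22, 0, 0, -1]
    - [-1, -0.21, 0, -0.22, 0, 0, -1]

```text
time_s: 4.1
ee_pos: [0.4108, -0.0185, 0.2022]
ee_rot: [0.543, 0.84, -0.002, -0.002]
wrist_force: [-0.2, -0.1, 0.5]
opening: -0.0001
```

```bash
python3 - <<'E'
from h import *
s,p,d,C=snap('side','e');print('tcp',loc(s['ee_pos']),s['wrist_force'],s['qpos'])
m=p[225:250,270:305].max(2)<60; print('bar px',np.argwhere(m).mean(0)[::-1]+[270,225]); w=lambda L:np.r_[org+L[0]*ex+L[1]*ey,L[2]]
print('pred locked',proj(C,w((-.228,-.0455,.0805))),'unl',proj(C,w((-.228,.0455,.0805))))
goto(s,(-.228,-.13,.2));goto(s,(-.02,-.13,.2));goto(s,(-.02,-.13,.1))
cv2.imwrite('pics/side_ez.png',cv2.resize(p[100:300,200:460,::-1],None,fx=3,fy=3))
E
```

```text
tcp [-0.2279 -0.1302  0.2022] [-0.19074525 -0.0938877   0.54354389] [-0.25399205 -0.12437225  1.94771557 -0.00291722  1.32323598 -0.67713833]
bar px [286.89565217 237.25217391]
pred locked [285.34494686 234.83201987] unl [286.82397656 211.37589818]
shift [0.0003 0.0001 0.0037]
shift [-0.244   0.246   0.0021]
shift [-0.2441  0.2469  0.1688]
```

View pics/side_ez.png

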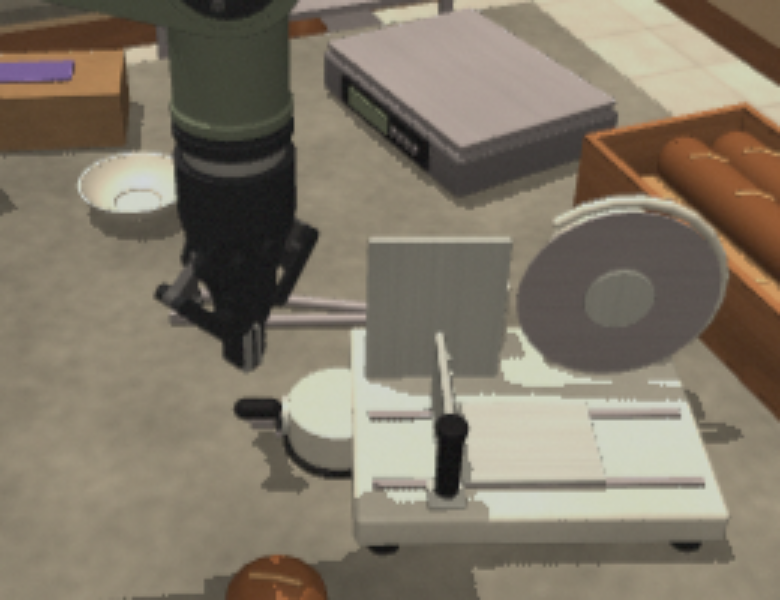

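Lever measured locked: bar at (287,237) px against (285,235) predicted. Now over the post to its +x side.

Call:
play_rows:
  deltas:
    - [-1, -0.04, 0.04, 0, 0, 0, -0.15]
    - [-1, -0.08, 0.08, 0, 0, 0, -0.3]
    - [-1, -0.12, 0.12, 0, 0, 0, -0.45]
    - [-1, -0.16, 0.16, 0, 0, 0, -0.6]
    - [-1, -0.2, 0.2, 0, 0, 0, -0.75]
    - [-1, -0.244, 0.246, 0, 0, 0, -0.9]
    - [-1, -0.244, 0.246, 0, 0, 0, -1]
    - [-1, -0.244, 0.246, 0, 0, 0, -1]
    - [-1, -0.244, 0.246, 0, 0, 0, -1]

```text
time_s: 4.9
ee_pos: [0.6054, -0.0902, 0.2002]
ee_rot: [0.182, 0.983, -0.001, -0.004]
wrist_force: [0.0, -0.1, 0.4]
opening: 0.0001
```

```bash
python3 - <<'E'
from h import *
s,p,d,C=snap('wrist','f');print('tcp',loc(s['ee_pos']),s['ee_rot'].round(3) if hasattr(s['ee_rot'],'round') else s['ee_rot'],s['qpos'])
goto(s,(-.02,-.13,.1))
cl=cloud(C,d);m=((p.max(2)<60)&(abs(cl[...,2]-.13)<.012)).astype(np.uint8);n,l,st,ce=cv2.connectedComponentsWithStats(m)
for i in range(1,n):
    if st[i,4]>60: print(st[i],ce[i].round(1),loc(np.median(cl[l==i],0)),loc(plane(C,[ce[i]],.136)[0]))
E
```

```text
tcp [-0.0205 -0.129   0.2002] [ 0.182  0.983 -0.001 -0.004] [-0.28777028  0.31431052  1.4730159  -0.00270204  1.36148588 -1.49108817]
shift [-0.0019 -0.0011  0.167 ]
[309 126  34  35 911] [325.2 142.8] [-0.077  -0.1228  0.136 ] [-0.077  -0.1228  0.136 ]
```

View pics/wrist_f.png

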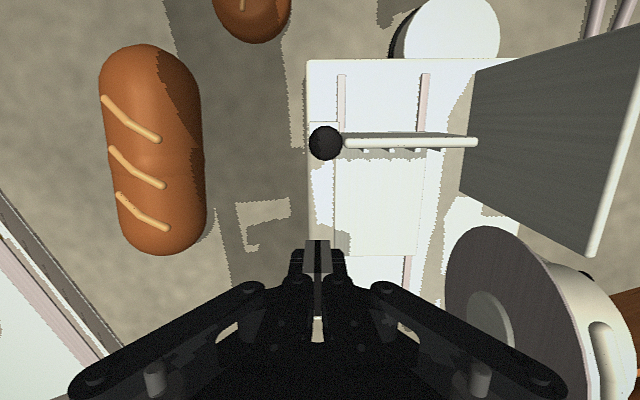

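Cap seen at (325,143), slicer (−0.077, −0.123), fingers at x −0.02, so there is free space. Down, then push toward the lever end (tool +x).

Call:
play_rows:
  deltas:
    - [-1, 0, 0, 0.06, 0, 0, 0]
    - [-1, 0, 0, 0.12, 0, 0, 0]
    - [-1, 0, 0, 0.167, 0, 0, 0]
    - [-1, 0, 0, 0.167, 0, 0, 0]
    - [-1, 0.03, 0, 0.167, 0, 0, 0]
    - [-1, 0.045, 0, 0.167, 0, 0, 0]
    - [-1, 0.06, 0, 0.167, 0, 0, 0]
    - [-1, 0.075, 0, 0.167, 0, 0, 0]
    - [-1, 0.09, 0, 0.167, 0, 0, 0]
    - [-1, 0.09, 0, 0.167, 0, 0, 0]

```text
time_s: 5.78
ee_pos: [0.5529, -0.0702, 0.1021]
ee_rot: [0.182, 0.983, -0.001, -0.003]
wrist_force: [0.1, 0.3, 0.0]
opening: 0.0001
```

```bash
cat > w.py <<'E'
from h import *
import sys
s,p,d,C=snap('wrist',sys.argv[1]);print('t',s['time_s'],'tcp',loc(s['ee_pos']),np.round(s['wrist_force'],2))
cl=cloud(C,d);m=((p.max(2)<60)&(abs(cl[...,2]-.13)<.012)).astype(np.uint8);n,l,st,ce=cv2.connectedComponentsWithStats(m)
for i in range(1,n):
    if st[i,4]>60: print(st[i],ce[i].round(1),loc(np.median(cl[l==i],0)))
E
python3 w.py g
```

```text
t 5.7833 tcp [-0.0766 -0.1287  0.1021] [0.13 0.34 0.03]
[ 302  206   57  110 3174] [328.6 243.8] [-0.1005 -0.1237  0.1361]
[288 256  16  19 234] [295.8 264.9] [-0.0837 -0.1387  0.1266]
```

View pics/wrist_g.png

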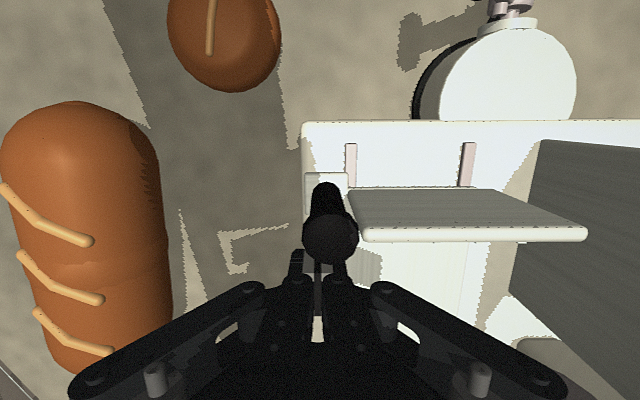

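Post now at x −0.1005 with fingers 24 mm behind it; 37.5 mm to go, slower at the end.

Call:
play_rows:
  deltas:
    - [-1, 0.012, 0, 0, 0, 0, 0]
    - [-1, 0.024, 0, 0, 0, 0, 0]
    - [-1, 0.034, 0, 0, 0, 0, 0]
    - [-1, 0.043, 0, 0, 0, 0, 0]
    - [-1, 0.05, 0, 0, 0, 0, 0]
    - [-1, 0.055, 0, 0, 0, 0, 0]
    - [-1, 0.059, 0, 0, 0, 0, 0]
    - [-1, 0.062, 0, 0, 0, 0, 0]
    - [-1, 0.062, 0, 0, 0, 0, 0]
    - [-1, 0.062, 0, 0, 0, 0, 0]

```text
time_s: 6.67
ee_pos: [0.5185, -0.0571, 0.102]
ee_rot: [0.182, 0.983, -0.001, -0.003]
wrist_force: [1.4, -0.8, 1.2]
opening: -0.0005
```

```bash
python3 w.py i
```

```text
t 6.6667 tcp [-0.1134 -0.1285  0.102 ] [ 1.42 -0.78  1.18]
[ 301  206   57  110 3163] [328.2 244.3] [-0.1371 -0.1236  0.1361]
[288 256  17  19 236] [295.9 265.3] [-0.1206 -0.1384  0.1266]
```

Post at x −0.137, within about a millimetre of the stop. A small nudge will feel for the stop.

Call:
play_rows:
  deltas:
    - [-1, 0.002, 0, 0, 0, 0, 0]
    - [-1, 0.003, 0, 0, 0, 0, 0]
    - [-1, 0.004, 0, 0, 0, 0, 0]
    - [-1, 0.004, 0, 0, 0, 0, 0]

```text
time_s: 7.05
ee_pos: [0.5185, -0.057, 0.1021]
ee_rot: [0.182, 0.983, -0.001, -0.001]
wrist_force: [7.7, -4.2, -4.8]
opening: -0.0001
```

```bash
python3 w.py j
```

```text
t 7.05 tcp [-0.1134 -0.1285  0.1021] [ 7.72 -4.16 -4.78]
[ 301  206   57  110 3157] [328.2 244.3] [-0.1373 -0.1236  0.136 ]
[288 256  16  19 238] [295.8 265.4] [-0.1207 -0.1383  0.1271]
```

The force rose to about 9 N with no motion, so the carriage is at its stop. I'll hold briefly at light pressure, back off, and go up.

Call:
play_rows:
  deltas:
    - [-1, 0, 0, 0, 0, 0, 0]
    - [-1, -0.02, 0, 0, 0, 0, 0]
    - [-1, -0.05, 0, 0, 0, 0, 0]
    - [-1, -0.08, 0, 0, 0, 0, 0]
    - [-1, -0.08, 0, -0.06, 0, 0, 0]
    - [-1, -0.08, 0, -0.12, 0, 0, 0]
    - [-1, -0.08, 0, -0.18, 0, 0, 0]
    - [-1, -0.08, 0, -0.24, 0, 0, 0]
    - [-1, -0.08, 0, -0.24, 0, 0, 0]
    - [-1, -0.08, 0, -0.24, 0, 0, 0]

```text
time_s: 7.93
ee_pos: [0.5645, -0.0739, 0.2487]
ee_rot: [0.182, 0.983, -0.001, 0.001]
wrist_force: [1.1, -0.5, -0.4]
opening: -0.0003
```

```bash
python3 w.py k; python3 - <<'E'
from h import *
for n in ('side','scene'):
    s,p,d,C=snap(n,'k')
    if n=='side':
        m=p[225:250,270:295].max(2)<60; l,st=cv2.connectedComponentsWithStats(m.astype(np.uint8))[1:3]; print(st)
        cv2.imwrite('pics/side_kz.png',cv2.resize(p[100:360,200:460,::-1],None,fx=2.3,fy=2.3))
E
```

```text
t 7.9333 tcp [-0.0645 -0.1281  0.2487] [ 1.08 -0.49 -0.38]
[309 103  29  30 646] [322.8 117.5] [-0.1375 -0.1226  0.1361]
[[  0   0  25  25 520]
 [  8   8  16  10 105]]
```

View pics/side_kz.png

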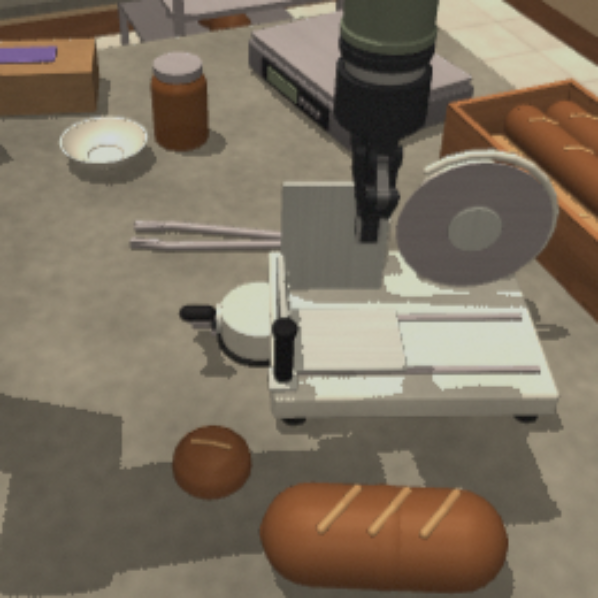

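View pics/wrist_k.png

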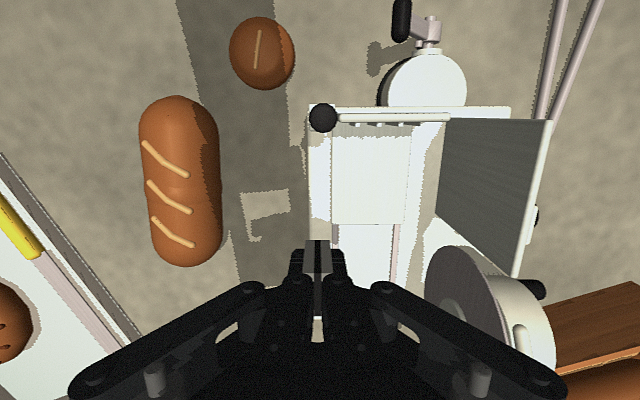

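View pics/scene_k.png

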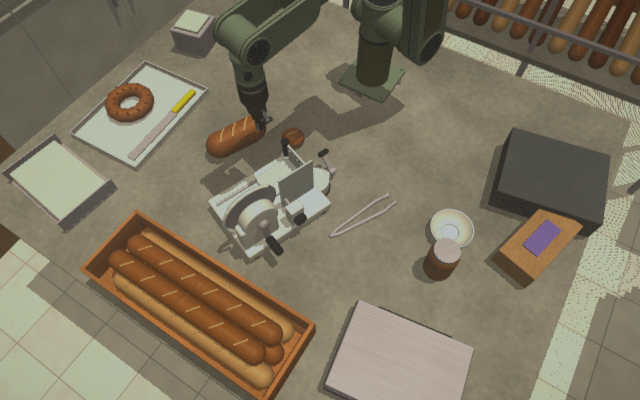

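The wrist view shows the cap at (323,117), slicer x −0.1375, so the carriage is about 0.5 mm from its stop. The lever lies on −y (side crop (197,313)). The slicer's corner is at the same pixel as at the start, (442,273) against (443,273), and the loose things look unmoved. Handing in.

```bash
python3 -c "
from plant import robot
s=robot.get_state();print(s['time_s'],s['ee_pos'],s['wrist_force']);print(robot.sign_off())"
```

```text
8.0833 [ 0.56181693 -0.07326016  0.24366986] [-0.71595336  0.40038224 -0.22176905]
the job is handed in; nothing more can be done
None
```

The slicer is set for the first loaf, and I handed the job in at 8.1 s of the 51 s allowed; the hand-in gave no verdict. With the fingers shut, I pushed the lock lever from its +y side until it snapped over. Then I pushed the carriage back by its post until it met the stop.

What the last checks showed:
- **Lever:** it lies on the locked side. Its bar was within about 2–3 px of the predicted locked position, and that reading included some shadow. I did not measure its angle directly.
- **Carriage:** the post is at slicer x −137.5 mm, about 0.5 mm from the stop. Force rose to about 9–10 N there with no further motion.
- **Slicer:** its base corner in the side view is within 1 px of where it started.
- **Loaf, bun, tongs, jar and dish:** they look unmoved. I judged this by eye from the pictures and did not measure it.
- **Robot:** the gripper is clear, with its fingertips about 0.24 m up.

No check failed. The only mismatch was the base's top, which measured 5 mm narrower than stated. I put that down to rounded edges and corrected for it, after which the lever and post positions matched the text to within 1 mm or so.

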